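Pack the rubber stamps into their slide-lid case

TASK

The rubber stamps have been left about the middle of the desk, most of them knocked over (the one at the back beside the tape dispenser belongs there). Slide the lid of the wooden stamp case fully open, stand every stamp in the case upright on its foot, one to a bay with the handle up, and then slide the lid fully home, forcing it past the little ridge at the end so that it stays shut. Leave the other things on the desk where they are.

Things in the scene. Friction and masses are not known exactly. Their poses are not given: they have to be found in the camera images.
- case: Wooden stamp case, does not shift, 110 (x) x 190 (y) x 96 mm. Origin under its centre; the lid slides out along +y. Inside 90 x 172 mm, floor 6 mm up, 75 mm clear under the shut lid. Walls 10 mm, end walls 9 mm (the +y one 80 mm high, else 96). Three partitions 4 mm thick, 40 mm high, at y = -44, 0, 44 mm make four bays 40 mm along y: a stamp fits with its foot's long side along x.
- case_in (a point): Centre of the case's inner floor, 6 mm above the desk.
- bay_1 (a point): Centre of the floor of bay 1 (in the case at x = 0, y = -66 mm, 6 mm up).
- bay_2 (a point): Centre of the floor of bay 2 (in the case at x = 0, y = -22 mm, 6 mm up).
- bay_3 (a point): Centre of the floor of bay 3 (in the case at x = 0, y = 22 mm, 6 mm up).
- bay_4 (a point): Centre of the floor of bay 4 (in the case at x = 0, y = 66 mm, 6 mm up).
- lid (a joint): How far the grooved lid is slid open, m, along the case's +y: 0 home, 0.168 fully open (stop; all bays uncovered). It slides with 1 to 3 N, but from about 0.013 to 0.001 a strip under it must be forced over a small sprung brass ridge on the low end wall, 8 to 15 N either way; past the crest (0.007) it is drawn in to under 0.002. It cannot come out.
- lid_grip (a point): Middle of the grip bar on the lid, moves with the lid. The bar runs across the lid (along the case's x), 70 mm long, 12 mm thick in the sliding direction; this point is 99 mm above the desk, the bar stands from 90 to 108 mm.
- stamp_1: Rubber stamp, 50 g: wooden foot 22 (x) x 48 (y) x 10 mm, neck 18 mm thick, black round handle 26 mm thick from 30 to 68 mm above the underside. Origin: centre of the foot's underside; z runs up the handle. At the start it lies knocked over on a long edge of its foot and its handle, z level, 11 to 13 mm above the desk. May be absent.
- stamp_2: Rubber stamp, 50 g: wooden foot 22 (x) x 48 (y) x 10 mm, neck 18 mm thick, black round handle 26 mm thick from 30 to 68 mm above the underside. Origin: centre of the foot's underside; z runs up the handle. At the start it lies knocked over on a long edge of its foot and its handle, z level, 11 to 13 mm above the desk. May be absent.
- stamp_3: Rubber stamp, 50 g: wooden foot 22 (x) x 48 (y) x 10 mm, neck 18 mm thick, black round handle 26 mm thick from 30 to 68 mm above the underside. Origin: centre of the foot's underside; z runs up the handle. At the start it lies knocked over on a long edge of its foot and its handle, z level, 11 to 13 mm above the desk. May be absent.
- stamp_4: Rubber stamp, 50 g: wooden foot 22 (x) x 48 (y) x 10 mm, neck 18 mm thick, black round handle 26 mm thick from 30 to 68 mm above the underside. Origin: centre of the foot's underside; z runs up the handle. At the start it stands upright on the desk. May be absent. 
- eraser: Bystander: eraser, 20 x 44 (y) x 12 mm, origin under its centre, among the stamps.
- correction_tape: Bystander: correction tape, 33 x 81 (y) x 15 mm, does not shift, origin under its centre.
Not all that is in view belongs to the job. What is shaped like the stamp_3 but green or red is not meant.

How it is judged (in metres and radians):
On the way, in this order (a step that is already met when the one before it is completed fails the run):
1. the lid is slid fully open (more than 150 mm) (value of joint lid above 0.15 m), for 0.2 s.
2. every stamp stands upright on the floor of the case (angle between each of stamp_1, stamp_2, stamp_3, stamp_4's own z axis and vertical below 0.15 rad and z of stamp_1 in the frame of case between 0.003 and 0.01 m and x of stamp_1 in the frame of case between -0.045 and 0.045 m and y of stamp_1 in the frame of case between -0.086 and 0.086 m and z of stamp_2 in the frame of case between 0.003 and 0.01 m and x of stamp_2 in the frame of case between -0.045 and 0.045 m and y of stamp_2 in the frame of case between -0.086 and 0.086 m and z of stamp_3 in the frame of case between 0.003 and 0.01 m and x of stamp_3 in the frame of case between -0.045 and 0.045 m and y of stamp_3 in the frame of case between -0.086 and 0.086 m and z of stamp_4 in the frame of case between 0.003 and 0.01 m and x of stamp_4 in the frame of case between -0.045 and 0.045 m and y of stamp_4 in the frame of case between -0.086 and 0.086 m and linear speed of each of stamp_1, stamp_2, stamp_3, stamp_4 below 0.02 m/s), for 0.2 s.
At the end, for the whole second after the job is handed in: The lid is home past the ridge (less than 4 mm open) and every stamp that is there stands in the case, upright within 0.15 rad, its foot on the floor of a bay (underside 3 to 10 mm above the desk), at rest (all of step 2 and value of joint lid below 0.004 m); the robot touches nothing.
It fails at once if the eraser is shifted by more than 60 mm (distance of eraser from where it was at the start of the episode above 0.06 m).
It fails at once if a stamp falls off the desk (height (world z) of any of stamp_1, stamp_2, stamp_3, stamp_4 below -0.1 m).
Of stamp_1, stamp_2, stamp_3, stamp_4 only 2 to 4 are there at a start; the rules pass over those that are not, and their reading is None.
At some moment in a run one of stamp_1, stamp_2, stamp_3, stamp_4 may be knocked a few centimetres aside while the robot is not near it.
Once in a run the grip may slacken for a moment while it holds something.
It also fails if it takes over 210 s, if anything falls off the work surface, if the arm or the gripper's body presses on something with over 40 N, if the wrist force passes 120 N, or if a joint passes its speed limit or range.

ROBOT

A 6-joint arm with a two-finger parallel gripper is mounted at the origin on a cart in front of the work surface, level with it; the furniture and walls round the work are solid. World frame = base frame: x ahead of the robot, y to its left, z up, the work surface at z = 0. Lengths are in m, angles in degrees, forces in N, time in s.
With the tool pointing down it reaches from about 0.375 to 0.975 m from the base axis. Payload 3.8 kg.
Tool frame: the origin (TCP) lies between the finger pads; the fingertips stand 8 mm ahead of it and the grasp point (between the pads) lies 11 mm behind it; x points along the fingers, y is the direction in which the jaws open and shut, and the axes are right-handed (so a half turn about x gives the same grasp; the last joint's range is limited). The gripper opens to 88 mm and grips with 3 to 60 N. Pads are 18 mm wide; open, the fingers measure 123 mm over their backs; the gripper's body (75 mm by 187 mm) begins 45 mm behind the grasp point.
Start: joints at [63.833, 15.12, 91.902, -0, 72.978, -2.114], TCP at [0.275, 0.616, 0.247] pointing down, gripper open.
Joint ranges: [-150.88, 150.88], [-54.13, 125.18], [17.81, 147.31], [-75.09, 255.09], [0, 152.58], [-146.25, 146.25]. Speed limits (degrees/s): [147.25, 147.25, 180, 180, 180, 180].

INTERFACE

Orientations are given as a 3x3 rotation matrix whose columns are the frame's x, y, z axes.
In Python, from station import r, move_gripper, ik, sensors, optics, job gives the robot as it stands. Calls block until the motion is done:
- r.goto(position, orientation): joint-space move of the TCP to a pose.
- r.move_l(position, frame=None, speed=0.15, guard=None): straight line of the TCP; frame=None keeps the orientation; speed is the mean speed in m/s. With guard (N) it stops when the force on the tool has changed by that much, and returns True; else False.
- r.set_joints(angles): joint-space move.
- move_gripper(opening): finger opening in m; the grip force is fixed at half the most; returns when the fingers have stopped.
- r.sleep(seconds).
- ik(position, orientation): joint angles nearest the present ones, or None.
- sensors.sense(): the state.
- optics.capture(name): name is "scene" or "top"; returns the picture (420x560x3 uint8, blue, green, red); there is no depth.
- optics.calibration(name): a dict with "fx", "fy", "cx", "cy" (pixels), "pose" (4x4, takes a point from camera to world coordinates). Camera axes: x right, y down, z forward; pixel columns grow to the right and rows downward; lengths in m; the calibration is good to about 2 mm. A picture is of the moment at which its call begins. calibration takes no time and is no camera call.
A pose or a line that the arm cannot do raises r.IKError and nothing moves.
- job.close_job(): hands the job in, once; it reports no verdict.
The state is a dict: "t": time; "joints": joint angles; "joint_vel": joint speeds; "joint_efforts": joint torques, N m; "ee_pos": TCP position; "ee_rot": TCP orientation; "wrist_force": force on the tool from outside, world axes, zero at the start; "ft_torque": the same for the moment, N m; "grip_width": finger opening in m.
Only numpy, scipy, OpenCV 4.12 (cv2) and the standard library are available. Lean on these libraries where they do the work, as an engineer would, in place of code of your own. Each camera call takes 0.05 s, during which the arm holds its last target.

## Working session

There is one attempt and no reset: what is moved stays moved. The work goes in short steps, each a Python script; the robot and the scene stay as the last script left them, time stands still between calls to the robot, and variables do not carry over. Pictures are saved under pics/ and viewed, and the job is handed in when it is done.

```bash
ls; mkdir -p pics; python3 - <<'E'
from station import r, move_gripper, ik, sensors, optics, job
import cv2, numpy as np
np.set_printoptions(precision=4,suppress=True)
for n in ("scene","top"):
    im=optics.capture(n); cv2.imwrite(f"pics/{n}0.png",im)
    c=optics.calibration(n); print(n,c["fx"],c["fy"],c["cx"],c["cy"]); print(np.array(c["pose"]))
s=sensors.sense(); print(s)
E
```

```text
pics
scene 417.0757451923156 417.0757451923156 286.38989582948886 213.2331459185699
[[ 0.5919 -0.3982  0.7007 -0.0802]
 [-0.806  -0.2844  0.5192 -0.4897]
 [-0.0075 -0.8721 -0.4893  0.5139]
 [ 0.      0.      0.      1.    ]]
top 440.0082329505342 440.0082329505342 271.1149943159126 205.694927948008
[[-0.0017 -0.9878  0.1559  0.3895]
 [-1.      0.0003 -0.0087 -0.0292]
 [ 0.0085 -0.1559 -0.9877  1.0543]
 [ 0.      0.      0.      1.    ]]
{'t': 0.1, 'joints': array([63.833 , 15.1628, 91.9718, -0.002 , 72.9788, -2.1158]), 'joint_vel': array([-0.0144, -0.0718, -0.2168, -0.0205, -0.0245, -0.1245]), 'joint_efforts': array([ -0.    , -50.3621, -35.8071,   0.0731,   0.0234,  -0.0001]), 'ee_pos': array([0.2749, 0.6158, 0.2456]), 'ee_rot': array([[-0.0008,  0.4075,  0.9132],
       [-0.0018,  0.9132, -0.4075],
       [-1.    , -0.002 , -0.    ]]), 'wrist_force': array([-0.0897,  0.0287, -0.1373]), 'ft_torque': array([ 0.0489, -0.009 , -0.0034]), 'grip_width': 0.0883172087424861}
```

View pics/scene0.png

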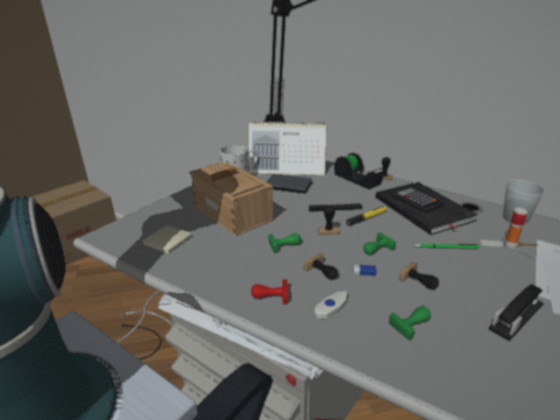

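View pics/top0.png

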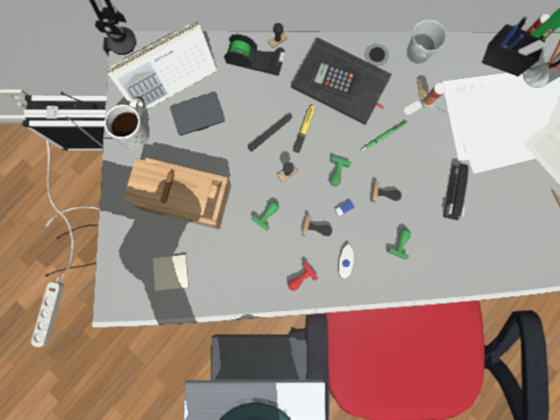

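The top view shows the case at (178,192), a standing black-handled stamp at (287,172) and lying black-handled ones at (317,225) and (385,190). Green ones are at (265,213), (340,168) and (401,243), a red one at (302,275), and the back one, to be left, at (278,33). I'll take close crops next.

```bash
python3 - <<'E'
import cv2, numpy as np
t=cv2.imread("pics/top0.png"); s=cv2.imread("pics/scene0.png")
def crop(im,x0,y0,x1,y1,k): return cv2.resize(im[y0:y1,x0:x1],None,fx=k,fy=k,interpolation=cv2.INTER_CUBIC)
cv2.imwrite("pics/c1.png",crop(t,110,140,250,240,5))
cv2.imwrite("pics/c2.png",crop(t,250,140,430,270,4))
cv2.imwrite("pics/c3.png",crop(s,180,150,300,240,6))
cv2.imwrite("pics/c4.png",crop(s,250,190,450,310,4))
E
```

```text
(no output)
```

View pics/c1.png

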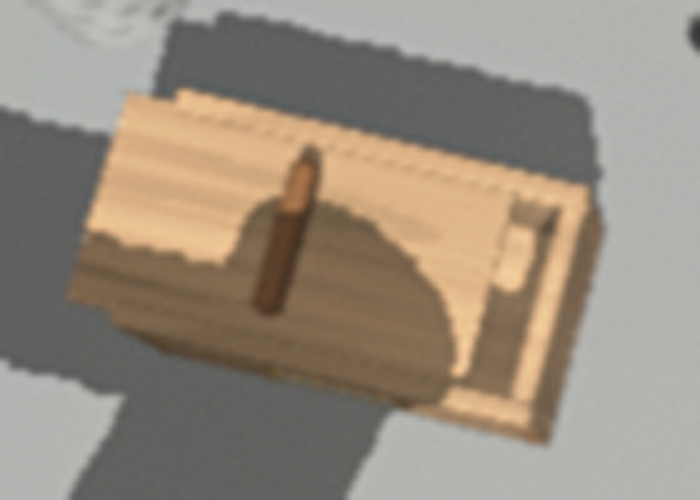

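View pics/c2.png

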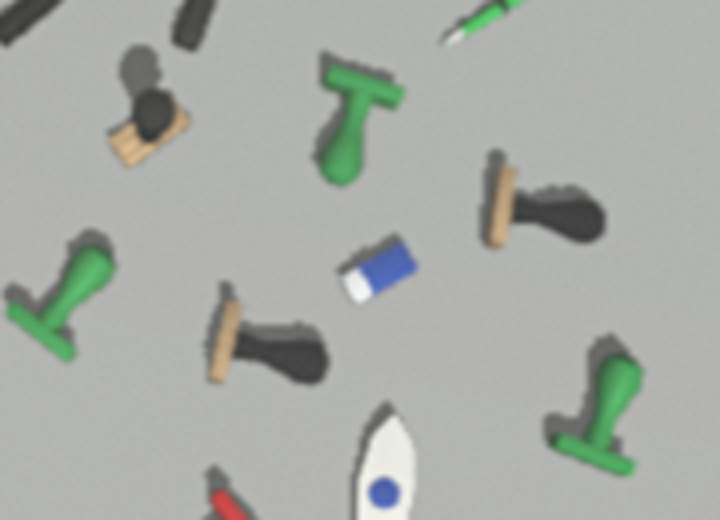

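View pics/c3.png

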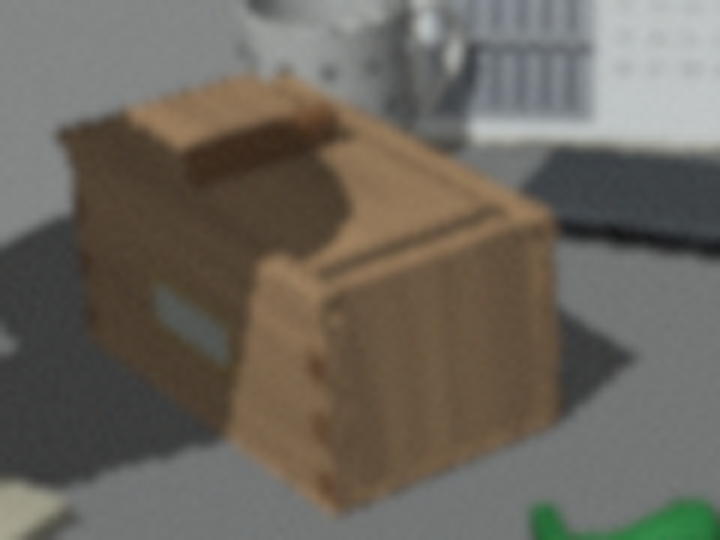

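View pics/c4.png

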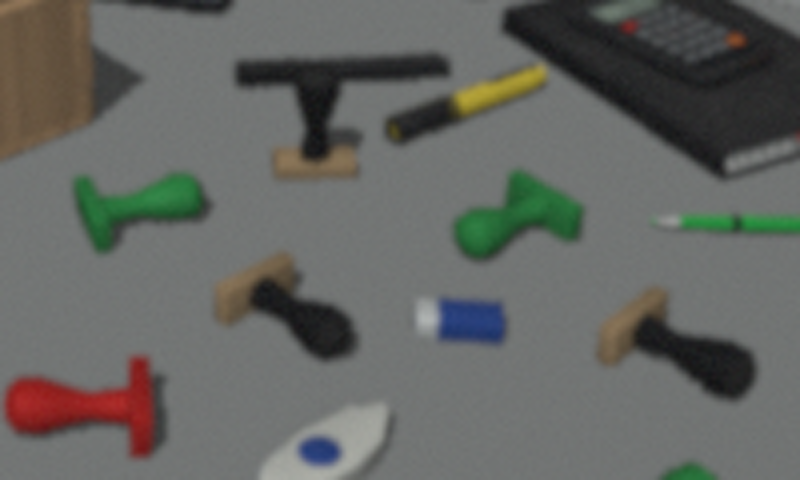

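The targets are the lying black-handled stamps at top (317,225) and (385,190) and the upright one at (287,172). The green and red ones are decoys, and the one at (278,33) by the tape dispenser stays. The lid already stands partly open to the left, which is world +y. Next I'll measure from the two views.

```bash
cat > h.py <<'E'
from station import r, move_gripper, ik, sensors, optics, job
import cv2, numpy as np
np.set_printoptions(precision=4,suppress=True)
CAL={n:optics.calibration(n) for n in("scene","top")}
def ray(n,p):
    c=CAL[n];P=np.array(c["pose"]);d=np.array([(p[0]-c["cx"])/c["fx"],(p[1]-c["cy"])/c["fy"],1.])
    d=P[:3,:3]@d; return P[:3,3],d/np.linalg.norm(d)
def plane(n,p,z):
    o,d=ray(n,p); return o+d*(z-o[2])/d[2]
def tri(pt,ps):
    o1,d1=ray("top",pt);o2,d2=ray("scene",ps)
    A=np.stack([d1,-d2],1);s=np.linalg.lstsq(A,o2-o1,rcond=None)[0]
    a,b=o1+s[0]*d1,o2+s[1]*d2
    return (a+b)/2,np.linalg.norm(a-b)
def proj(n,X):
    c=CAL[n];P=np.linalg.inv(np.array(c["pose"]));q=P[:3,:3]@np.array(X)+P[:3,3]
    return np.array([c["fx"]*q[0]/q[2]+c["cx"],c["fy"]*q[1]/q[2]+c["cy"]])
def blobs(im,kind,amin=25):
    hsv=cv2.cvtColor(im,cv2.COLOR_BGR2HSV)
    m={"black":cv2.inRange(hsv,(0,0,0),(180,110,62)),
       "wood":cv2.inRange(hsv,(5,70,60),(25,200,255)),
       "blue":cv2.inRange(hsv,(105,100,60),(130,255,255))}[kind]
    n,l,st,ce=cv2.connectedComponentsWithStats(m)
    return [(i,st[i,4],ce[i],st[i,:4],l==i) for i in range(1,n) if st[i,4]>=amin]
E
python3 - <<'E'
from h import *
t=cv2.imread("pics/top0.png"); s=cv2.imread("pics/scene0.png")
C1=lambda x,y:(110+x/5,140+y/5); C3=lambda x,y:(180+x/6,150+y/6)
A=tri(C1(590,188),C3(553,212)); B=tri(C1(548,440),C3(326,292))
print("A",A,"B",B)
a=plane("top",C1(590,188),.096);b=plane("top",C1(548,440),.096);print(a,b,np.linalg.norm(a-b))
e1=tri(C1(308,150),C3(340,112)); e2=tri(C1(268,310),C3(190,160)); print("bar",e1,e2)
print("lidcorner",plane("top",C1(125,92),.09),plane("top",C1(70,298),.09), "backwall end",plane("top",C1(180,88),.096))
for n,im,box in(("top",t,(250,140,430,270)),("scene",s,(250,190,450,310))):
  for k in("wood","black","blue"):
    for i,ar,ce,st,_ in blobs(im,k):
      if box[0]<ce[0]<box[2] and box[1]<ce[1]<box[3]: print(n,k,ar,ce,st)
E
```

```text
A (array([0.604 , 0.0579, 0.097 ]), np.float64(0.0005088920742623584)) B (array([0.4912, 0.0733, 0.105 ]), np.float64(0.002083879525286839))
[0.6041 0.0582 0.096 ] [0.4915 0.075  0.096 ] 0.11389033066133547
bar (array([0.62  , 0.1825, 0.1025]), np.float64(0.00035873262279479334)) (array([0.548 , 0.1974, 0.1033]), np.float64(0.0002693937103013837))
lidcorner [0.6496 0.2685 0.09  ] [0.5555 0.2885 0.09  ] backwall end [0.6498 0.2422 0.096 ]
top wood 58 [282.3103 175.7931] [278 171  11  10]
top wood 72 [375.0417 191.3889] [372 182   6  19]
top wood 63 [305.873  225.2063] [303 216   7  19]
top blue 90 [346.5889 206.5333] [340 201  14  12]
top blue 34 [345.6176 262.8529] [343 260   6   7]
scene wood 116 [328.4828 230.3879] [319 227  20   7]
scene wood 136 [312.3382 261.1691] [304 254  19  16]
scene wood 131 [406.6489 270.9847] [400 263  16  18]
scene black 2275 [425.8567 207.3077] [376 183 103  51]
scene black 47 [276.7872 210.0851] [274 204   9  13]
scene black 418 [332.7823 211.1986] [309 204  53  26]
scene black 93 [355.5376 219.5591] [347 215  18  11]
scene black 256 [326.0273 269.5469] [312 260  27  20]
scene black 303 [424.1452 278.9109] [408 269  31  21]
scene blue 144 [367.2917 269.8264] [360 265  16  10]
scene blue 42 [329.3333 302.4286] [325 300   9   6]
```

```bash
python3 - <<'E'
import cv2, numpy as np
t=cv2.imread("pics/top0.png"); 
c=cv2.resize(t[165:240,190:240],None,fx=8,fy=8,interpolation=cv2.INTER_NEAREST)
c=np.clip(c.astype(float)*1.3,0,255).astype(np.uint8)
c2=cv2.resize(t[150:225,120:190],None,fx=8,fy=8,interpolation=cv2.INTER_NEAREST)
c2=np.clip(c2.astype(float)*1.5,0,255).astype(np.uint8)
h=max(c.shape[0],c2.shape[0]); cv2.imwrite("pics/c5.png",cv2.resize(np.hstack([c2,c]),None,fx=.82,fy=.82)[:600])
E
```

```text
(no output)
```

View pics/c5.png

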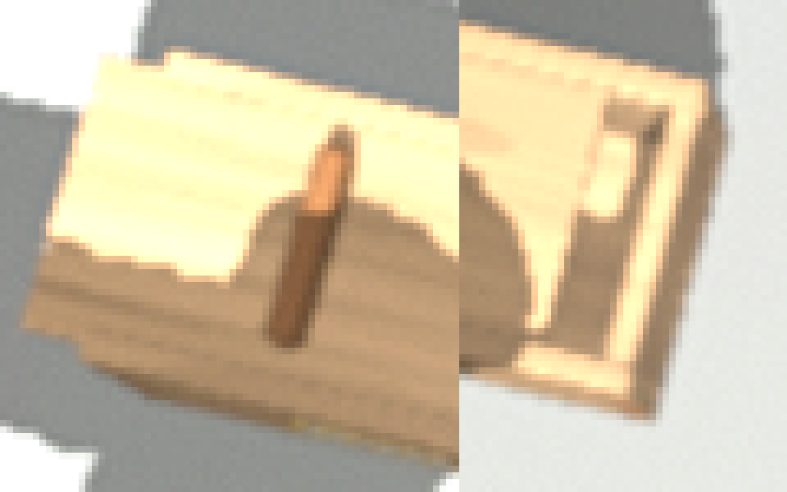

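```bash
cat >> h.py <<'E'
def fitcase(A,B,C,D,z=.096):
    P=np.array([plane("top",p,z)[:2] for p in(A,B,C,D)])
    L=np.array([[.055,-.095],[-.055,-.095],[.055,.095],[-.055,.095]])
    pc,lc=P.mean(0),L.mean(0); H=(L-lc).T@(P-pc)
    U,S,V=np.linalg.svd(H); R=V.T@U.T
    print("res mm",(((L-lc)@R.T+pc)-P)*1000)
    return pc-R@lc,R
E
python3 - <<'E'
from h import *
o,R=fitcase((228.3,177.2),(217.0,225.2),(145.6,157.6),(133,204.9)); print(o,np.degrees(np.arctan2(R[1,0],R[0,0])))
print(tri((228.3,177.2),(272.2,185.2)))
for p in((172.3,169.5),(163.4,202.6)):
    print("bar",R.T@(plane("top",p,.108)[:2]-o))
# foot/handle points of stamps
print("lying1 foot",tri((305.9,225.2),(312.3,261.2)),"lying2 foot",tri((375.0,191.4),(406.6,271.0)))
E
cat > seg.py <<'E'
from h import *
import sys
# threshold probing of handles
t=cv2.imread("pics/top0.png")
for (x,y) in((324,230),(312,226),(392,193),(288,168),(383,191)): print((x,y),t[y,x],cv2.cvtColor(t[y:y+1,x:x+1],cv2.COLOR_BGR2HSV))
E
python3 seg.py
```

```text
res mm [[ 0.5104 -0.7272]
 [ 0.8399  1.2499]
 [-0.7393 -1.3385]
 [-0.611   0.8158]]
[0.5738 0.1619] -13.256592294450792
(array([0.6046, 0.0576, 0.0973]), np.float64(0.0004656334249489759))
bar [0.0405 0.028 ]
bar [-0.0353  0.0275]
lying1 foot (array([ 0.5063, -0.1205,  0.014 ]), np.float64(0.0013481692133195044)) lying2 foot (array([ 0.5881, -0.2881,  0.0133]), np.float64(0.0021324659556077484))
(324, 230) [67 69 68] [[[45  7 69]]]
(312, 226) [68 69 67] [[[75  7 69]]]
(392, 193) [66 66 66] [[[ 0  0 66]]]
(288, 168) [73 76 76] [[[30 10 76]]]
(383, 191) [66 67 66] [[[60  4 67]]]
```

Case fit: centre (0.574, 0.162), yaw -13.3°, residuals within 1.4 mm, corner A height 97 mm against 96 given. The bar is at case y ≈ 28 mm with ends at ±38 mm, so it measures 76 mm against 70 given. Next I'll open the lid.

```bash
cat >> h.py <<'E'
CO=np.array([.5738,.1619]);CA=np.radians(-13.26)
CX=np.array([np.cos(CA),np.sin(CA)]);CY=np.array([-np.sin(CA),np.cos(CA)])
def cw(x,y,z): return np.array([*(CO+CX*x+CY*y),z])
def wc(p): d=np.array(p)[:2]-CO; return np.array([d@CX,d@CY])
def down(u):
    y=np.array([u[0],u[1],0.]);y/=np.linalg.norm(y);x=np.array([0,0,-1.]);return np.stack([x,y,np.cross(x,y)],1)
def best(pos,u):
    """down pose with the half turn nearest to now"""
    out=[]
    for s in(1,-1):
        q=ik(np.array(pos),down(s*np.array(u)))
        if q is not None: out.append((np.abs(np.array(q)-sensors.sense()["joints"]).max(),s))
    return down(min(out)[1]*np.array(u))
def snap(tag):
    im={}
    for n in("scene","top"):
        im[n]=optics.capture(n);cv2.imwrite(f"pics/{n}_{tag}.png",im[n])
    return im
E
python3 - <<'E'
from h import *
p=cw(0,.028,.20); R=best(p,CY); print(R, ik(p,R))
r.goto(p,R)
move_gripper(.04)
print(r.move_l(cw(0,.028,.12),speed=.1,guard=4))
print(r.move_l(cw(0,.028,.094),speed=.03,guard=4))
s=sensors.sense();print(s["ee_pos"],s["wrist_force"],s["t"])
snap("lid1")
E
```

```text
[[ 0.      0.2294  0.9733]
 [ 0.      0.9733 -0.2294]
 [-1.      0.      0.    ]] [ 15.7177  10.0785 103.0431  -0.      66.8784 -61.0223]
False
True
[0.58   0.1892 0.0986] [-0.5762  0.0802  5.539 ] 4.475
```

```bash
python3 - <<'E'
import cv2, numpy as np
t=cv2.imread("pics/top_lid1.png"); s=cv2.imread("pics/scene_lid1.png")
a=cv2.resize(t[120:240,90:250],(533,400),interpolation=cv2.INTER_CUBIC);b=cv2.resize(s[130:250,150:310],(533,400),interpolation=cv2.INTER_CUBIC)
cv2.imwrite("pics/c6.png",cv2.resize(np.hstack([a,b]),(800,300)))
E
```

```text
(no output)
```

View pics/c6.png

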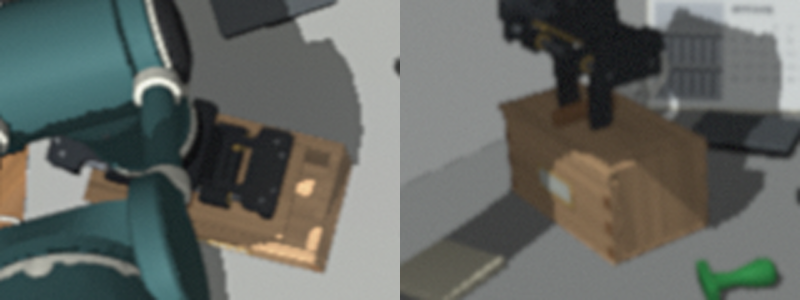

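The fingers straddle the bar, and contact came at tip z 0.0906 (lid top given as 0.090). I'll raise 3 mm, narrow the fingers and slide.

```bash
python3 - <<'E'
from h import *
r.move_l(cw(0,.028,.1015),speed=.05)
move_gripper(.018)
s=sensors.sense();print(s["grip_width"],s["wrist_force"])
g=r.move_l(cw(0,.028+.13,.1015),speed=.08,guard=20)
s=sensors.sense();print(g,wc(s["ee_pos"]),s["ee_pos"],s["wrist_force"])
g=r.move_l(cw(0,.028+.20,.1015),speed=.03,guard=10)
s=sensors.sense();print(g,wc(s["ee_pos"]),s["ee_pos"],s["wrist_force"],s["t"])
r.sleep(.3)
E
```

```text
0.017640029215013057 [-0.2238  1.5716 -1.6228]
False [-0.0004  0.1579] [0.6097 0.3157 0.1014] [0.5177 0.7335 0.2746]
True [-0.0002  0.1788] [0.6146 0.336  0.1008] [ 0.3561 -0.2803 -0.6832] 8.1333
```

```bash
python3 - <<'E'
from h import *
g=r.move_l(cw(0,.195,.1015),speed=.03,guard=8)
s=sensors.sense();print(g,wc(s["ee_pos"]),s["wrist_force"],s["t"])
r.move_l(cw(0,wc(s["ee_pos"])[1]-.003,.1015),speed=.03)
r.move_l(cw(0,wc(s["ee_pos"])[1]-.003,.2),speed=.15)
move_gripper(.08)
# clear the view
r.goto(np.array([.45,-.0,.35]),best([.45,0,.35],CY))
snap("open"); print(sensors.sense()["t"])
t=cv2.imread("pics/top_open.png")
cv2.imwrite("pics/c7.png",cv2.resize(t[110:300,60:440],(800,400),interpolation=cv2.INTER_CUBIC))
E
```

```text
True [-0.0011  0.1787] [ 0.1375 -0.1142  0.4385] 8.7167
12.4083
```

View pics/c7.png

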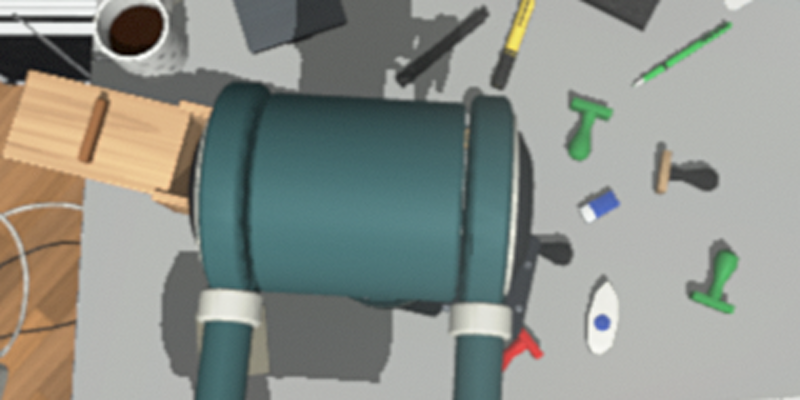

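View pics/scene_open.png

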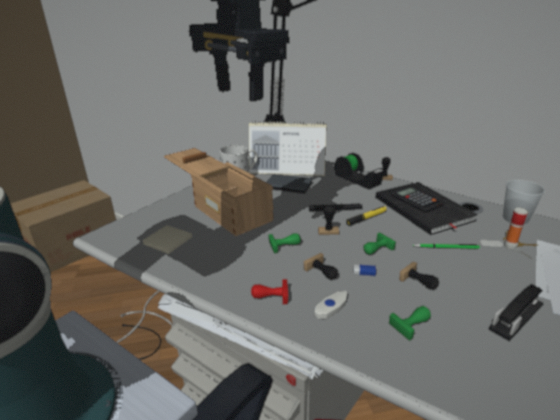

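The lid is at its stop with all bays uncovered; it stopped twice, at case y 0.179. Now I'll measure the stamps.

```bash
cat >> h.py <<'E'
def near(im,kind,p,rad=25,vmax=82):
    hsv=cv2.cvtColor(im,cv2.COLOR_BGR2HSV)
    m=cv2.inRange(hsv,(0,0,0),(180,120,vmax)) if kind=="black" else cv2.inRange(hsv,(5,70,60),(25,220,255))
    m2=np.zeros_like(m);cv2.circle(m2,tuple(int(v) for v in p),rad,255,-1);m&=m2
    n,l,st,ce=cv2.connectedComponentsWithStats(m)
    i=1+np.argmax(st[1:,4]);return l==i,ce[i],st[i]
def lying(tag,pt,ps):
    """pt, ps: rough stamp middle px in top and scene. returns foot centre, handle end, from masks"""
    t=cv2.imread(f"pics/top_{tag}.png");s=cv2.imread(f"pics/scene_{tag}.png")
    out={}
    for n,im,p in(("top",t,pt),("scene",s,ps)):
        mf,cf,sf=near(im,"wood",p,22);mh,ch,sh=near(im,"black",p,22,82 if n=="top" else 62)
        ys,xs=np.nonzero(mh);q=np.stack([xs,ys],1).astype(float);d=ch-cf;d/=np.linalg.norm(d)
        a=(q-cf)@d; k=q[(a>np.percentile(a,55))]  # bulb half
        out[n]=(cf,ch,k.mean(0),sf[4],sh[4])
    F=tri(out["top"][0],out["scene"][0]);H=tri(out["top"][1],out["scene"][1]);K=tri(out["top"][2],out["scene"][2])
    print("foot",F,"handle",H,"bulb",K,"areas",[o[3:] for o in out.values()])
    Fz=plane("top",out["top"][0],.012);Kz=plane("top",out["top"][2],.013);Hz=plane("top",out["top"][1],.012)
    print("top-plane foot,handle,bulb",Fz,Hz,Kz,"yaw",np.degrees(np.arctan2(*(Kz-Fz)[1::-1])),np.degrees(np.arctan2(*(Hz-Fz)[1::-1])))
    return Fz,Kz
E
cp pics/top0.png pics/top_0.png; cp pics/scene0.png pics/scene_0.png
python3 - <<'E'
from h import *
lying("0",(316,226),(320,265)); lying("0",(385,191),(418,275))
t=cv2.imread("pics/top0.png")
m,c,s=near(t,"black",(288,168),9,82); print("up handle",c,s,plane("top",c,.055))
m,c,s=near(t,"wood",(287,172),14); print("up foot",c,s,plane("top",c,.010))
ys,xs=np.nonzero(m); h=cv2.convexHull(np.stack([xs,ys],1).astype(np.int32)); print(cv2.minAreaRect(h))
big=cv2.resize(t[155:190,268:308],None,fx=14,fy=14,interpolation=cv2.INTER_CUBIC); cv2.imwrite("pics/c8.png",big)
E
```

```text
foot (array([ 0.5063, -0.1205,  0.0141]), np.float64(0.001202992952989067)) handle (array([ 0.499 , -0.1569,  0.0134]), np.float64(0.00018096248002676793)) bulb (array([ 0.4967, -0.1709,  0.0115]), np.float64(0.0023553772445210753)) areas [(np.int32(63), np.int32(159)), (np.int32(136), np.int32(256))]
top-plane foot,handle,bulb [ 0.5069 -0.1212  0.012 ] [ 0.4992 -0.1572  0.012 ] [ 0.4959 -0.1698  0.013 ] yaw -102.83408445193069 -102.07821482299488
foot (array([ 0.5881, -0.2882,  0.0134]), np.float64(0.0021326416854474165)) handle (array([ 0.5822, -0.3251,  0.0145]), np.float64(0.00181472305993998)) bulb (array([ 0.5806, -0.3392,  0.0134]), np.float64(0.00034869045858777417)) areas [(np.int32(72), np.int32(151)), (np.int32(131), np.int32(303))]
top-plane foot,handle,bulb [ 0.5889 -0.2895  0.012 ] [ 0.5832 -0.3267  0.012 ] [ 0.5806 -0.3391  0.013 ] yaw -99.53841443802277 -98.81253717759427
up handle [287.6889 167.9111] [283 162  10  13  90] [ 0.6364 -0.0768  0.055 ]
up foot [282.3103 175.7931] [278 171  11  10  58] [ 0.6279 -0.0657  0.01  ]
((282.7307434082031, 175.34613037109375), (8.043152809143066, 8.043152809143066), 56.3099365234375)
```

View pics/c8.png

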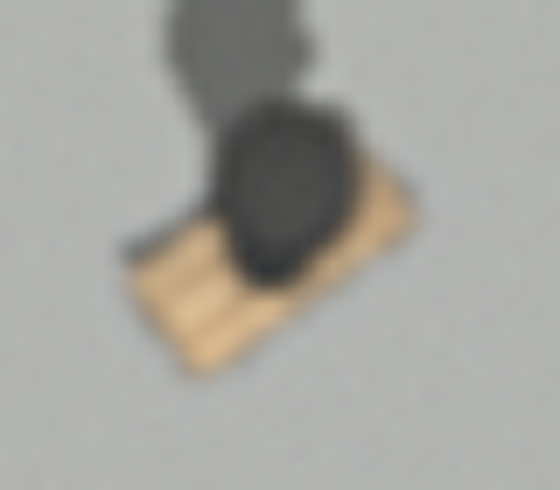

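```bash
cat >> h.py <<'E'
def tilted(w,tilt,s=1):
    """approach = cos(tilt)*down + sin(tilt)*w(horizontal); jaws horizontal, perpendicular to w"""
    w=np.array([w[0],w[1],0.]);w/=np.linalg.norm(w);t=np.radians(tilt)
    x=np.array([0,0,-1.])*np.cos(t)+w*np.sin(t);y=s*np.cross([0,0,1.],w);return np.stack([x,y,np.cross(x,y)],1)
E
python3 - <<'E'
from h import *
yw=lambda d:np.array([np.cos(np.radians(d)),np.sin(np.radians(d))])
for nm,P,yaw in(("A",(.4957,-.1675),-102.5),("B",(.580,-.336),-99.2)):
  for a in(0,15,20,25):
    for s in(1,-1):
      q=ik(np.array([*P,.0125]),tilted(-yw(yaw),a,s));q2=ik(np.array([*P,.12]),tilted(-yw(yaw),a,s)); print(nm,a,s,q,q2 is not None)
for P in((.45,0),(.5,-.02),(.55,0)):
  for tilt in(90,75,70,65):
    for wy in(0,30,60,90,-30):
      o=[ik(np.array([*P,.05]),tilted(yw(wy),tilt,s)) for s in(1,-1)]
      print(P,tilt,wy,*[None if q is None else np.round(q) for q in o])
for z in(.01,):print(proj("top",(.45,0,z)),proj("top",(.5,-.02,z)))
E
```

```text
A 0 1 None False
A 0 -1 [-21.3981  14.1742 121.1256  -0.      44.7001  -8.8981] True
A 15 1 None False
A 15 -1 [-30.4389  16.682  119.3964  18.7004  50.1747 -30.7608] True
A 20 1 [-33.1936  18.1931 118.5727  23.6178  52.9985 143.3571] False
A 20 -1 [-33.1936  18.1931 118.5727  23.6178  52.9985 -36.6429] True
A 25 1 [-35.7755  19.9961 117.6391  27.8717  56.1437 138.1933] True
A 25 -1 [-35.7755  19.9961 117.6391  27.8717  56.1437 -41.8067] True
B 0 1 None False
B 0 -1 [-32.2131  27.2683 102.3501  -0.      50.3816 -23.0131] True
B 15 1 [-38.6458  31.185   97.6787  15.1583  59.5345 141.8752] True
B 15 -1 [-38.6458  31.185   97.6787  15.1583  59.5345 -38.1248] True
B 20 1 [-40.5655  32.9563  95.9481  19.1062  63.1527 138.1373] True
B 20 -1 [-40.5655  32.9563  95.9481  19.1062  63.1527 -41.8627] True
B 25 1 [-42.3552  34.9214  94.1512  22.6164  66.9328 134.9455] True
B 25 -1 [-42.3552  34.9214  94.1512  22.6164  66.9328 -45.0545] True
(0.45, 0) 90 0 None None
(0.45, 0) 90 30 [-52.  48. 147.  98.  92.  75.] [ -52.   48.  147.   98.   92. -105.]
(0.45, 0) 90 60 [-49.  45. 131.  71.  91.  94.
[... 2818 characters left out ...]
34.  24. 145. 112.  65. 101.] [-34.  24. 145. 112.  65. -79.]
(0.55, 0) 70 60 [-37.  31. 127.  75.  74. 113.] [-37.  31. 127.  75.  74. -67.]
(0.55, 0) 70 90 [-32.  40. 107.  53.  89. 117.] [-32.  40. 107.  53.  89. -63.]
(0.55, 0) 70 -30 [ 25.  24. 145. 239.  64.  80.] [  25.   24.  145.  239.   64. -100.]
(0.55, 0) 65 0 None None
(0.55, 0) 65 30 [-32.  19. 145. 110.  58. 107.] [-32.  19. 145. 110.  58. -73.]
(0.55, 0) 65 60 [-36.  28. 127.  74.  70. 116.] [-36.  28. 127.  74.  70. -64.]
(0.55, 0) 65 90 [-31.  37. 109.  51.  85. 119.] [-31.  37. 109.  51.  85. -61.]
(0.55, 0) 65 -30 [ 23.  19. 145. 241.  56.  75.] [  23.   19.  145.  241.   56. -105.]
[254.9431 249.2793] [263.4228 228.2226]
```

The stamps have not moved since the first pictures: heights came out at 11–14 mm, as stated. My plan is to tilt-grasp each lying stamp, stand it on the free desk patch near (0.45, -0.01), regrasp it from above and place it. First, a shift check in the scene view and then stamp A.

```bash
cat >> h.py <<'E'
yw=lambda d:np.array([np.cos(np.radians(d)),np.sin(np.radians(d))])
def pick_lying(F,yaw,a=20,s=-1,L=.047,z=.0125,back=.001):
    R=tilted(-yw(yaw),a,s);g=np.array([*(np.array(F)[:2]+L*yw(yaw)),z])-back*R[:,0]
    r.goto(g-.10*R[:,0],R); move_gripper(.044)
    hit=r.move_l(g-.02*R[:,0],speed=.12,guard=6)
    hit2=hit or r.move_l(g,speed=.03,guard=4)
    print("hits",hit,hit2,sensors.sense()["ee_pos"]-g)
    move_gripper(.0);s_=sensors.sense();print("width",s_["grip_width"],s_["wrist_force"])
    r.move_l(g+np.array([0,0,.12]),speed=.12)
    s_=sensors.sense();print("lifted width",s_["grip_width"],s_["t"])
E
python3 - <<'E'
from h import *
a=cv2.imread("pics/scene0.png");b=cv2.imread("pics/scene_open.png")
for p in((320,265),(418,275)):
    for k in("wood","black"):print(near(a,k,p,22,62)[1],near(b,k,p,22,62)[1])
pick_lying((.5066,-.1208),-102.5)
snap("pA")
E
```

```text
[312.3382 261.1691] [312.3165 261.1655]
[326.0273 269.5469] [326.166  269.6478]
[406.6489 270.9847] [406.8359 270.8672]
[424.1452 278.9109] [424.3333 279.0204]
hits False False [ 0.      0.     -0.0001]
width 0.024023215900345327 [ 0.0962 -0.3885  0.9392]
lifted width 0.024247661331250576 17.5333
```

View pics/scene_pA.png

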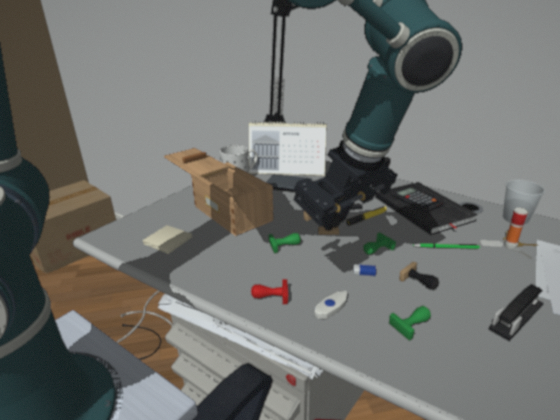

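Stamp A is gripped: width 24 mm, and its place at scene (320,265) is empty. Next, stand it up.

```bash
cat >> h.py <<'E'
def stand(P,wyaw=90,a=20,s=1,L=.052,back=.001):
    """set the held stamp upright on the desk at P"""
    R=tilted(yw(wyaw),90-a,s)
    g=lambda z:np.array([*P,z])-back*R[:,0]
    r.goto(g(.20),R);print("w",sensors.sense()["grip_width"])
    r.move_l(g(L+.02),speed=.12);f0=sensors.sense()["wrist_force"]
    hit=r.move_l(g(L-.008),speed=.02,guard=2.5)
    s_=sensors.sense();print("down",hit,s_["ee_pos"],s_["wrist_force"]-f0,s_["grip_width"])
    return R
def letgo(R):
    move_gripper(.044);r.sleep(.3);p=sensors.sense()["ee_pos"]
    r.move_l(p-.09*R[:,0],speed=.1); q=sensors.sense()["ee_pos"];r.move_l(np.array([q[0],q[1],.2]),speed=.2)
E
python3 - <<'E'
from h import *
R=stand((.45,-.01)); snap("sA")
s=cv2.imread("pics/scene_sA.png");t=cv2.imread("pics/top_sA.png")
cv2.imwrite("pics/c9.png",np.hstack([cv2.resize(s[190:310,180:340],(400,300)),cv2.resize(t[190:310,180:340],(400,300))])); print(proj("scene",(.45,-.01,.05)))
E
```

```text
w 0.02363847854581576
down True [ 0.4496 -0.0104  0.0527] [ 1.1235 -0.4398  3.7065] 0.023638711018240256
[252.2579 241.269 ]
```

View pics/c9.png

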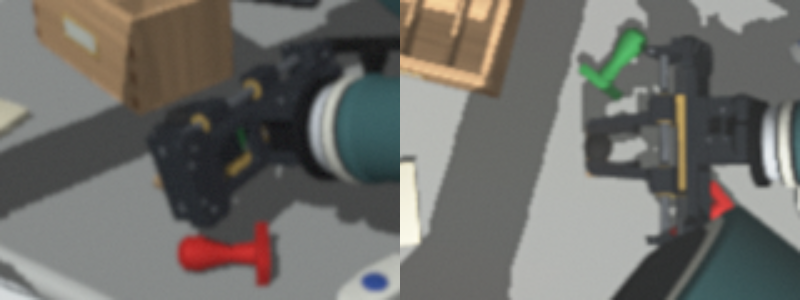

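Contact came at the expected height (52.7 mm against 52). I'll release, back off and look.

```bash
python3 - <<'E'
from h import *
letgo(tilted(yw(90),70,1)); snap("sA2")
s=cv2.imread("pics/scene_sA2.png");t=cv2.imread("pics/top_sA2.png")
cv2.imwrite("pics/c10.png",np.hstack([cv2.resize(s[190:310,180:340],(400,300)),cv2.resize(t[190:310,180:340],(400,300))])); print(sensors.sense()["t"])
E
```

```text
24.8417
```

View pics/c10.png

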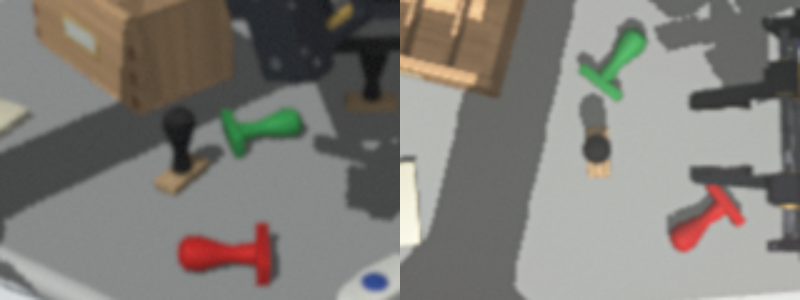

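Stamp A stands upright at top (259,249). Regrasp from above and set it in bay 1.

```bash
cat >> h.py <<'E'
def bulb_top(tag,p):
    m,c,s=near(cv2.imread(f"pics/top_{tag}.png"),"black",p,8,82);return c,s,plane("top",c,.055)
def grab_up(P,yaw,gz=.050):
    """tool down on an upright stamp, jaws along its foot's long side; TCP height gz"""
    R=best([*P,.2],yw(yaw));r.goto(np.array([*P,.20]),R);move_gripper(.05)
    h=r.move_l(np.array([*P,gz]),speed=.1,guard=6);print("hit",h)
    move_gripper(0.);s=sensors.sense();print("w",s["grip_width"],s["wrist_force"])
    r.move_l(np.array([*P,.22]),speed=.15);s=sensors.sense();print("w",s["grip_width"],s["t"])
def into_bay(y,gz=.050,x=0):
    R=best(cw(x,y,.22),CX);r.goto(cw(x,y,.22),R);s=sensors.sense();print("w",s["grip_width"],s["ee_pos"]-cw(x,y,.22))
    if s["grip_width"]<.015: return False
    h=r.move_l(cw(x,y,gz+.014),speed=.12,guard=8);print("hit",h,sensors.sense()["ee_pos"])
    if h: return False
    h=r.move_l(cw(x,y,gz+.001),speed=.02,guard=2.5);s=sensors.sense();print("hit",h,s["ee_pos"],s["wrist_force"],s["grip_width"])
    return True
def out_bay(y,x=0):
    move_gripper(.046);r.sleep(.2);r.move_l(cw(x,y,.22),speed=.15)
E
python3 - <<'E'
from h import *
c,s,P=bulb_top("sA2",(259,249)); print(c,s,P)
m,cf,sf=near(cv2.imread("pics/top_sA2.png"),"wood",(259,250),14);print(cf,sf,plane("top",cf,.01))
sc=cv2.imread("pics/scene_sA2.png")
mb,cb,sb=near(sc,"black",(252,240),12,62);print("scene bulb",cb,sb)
E
```

```text
[258.2025 248.8354] [254 244  10  11  79] [ 0.4484 -0.0086  0.055 ]
[258.7174 257.1087] [255 254   9   7  46] [ 0.4316 -0.009   0.01  ]
scene bulb [251.2158 240.7316] [245 232  14  21 190]
```

```bash
python3 - <<'E'
from h import *
grab_up((.449,-.0095),0)
print(into_bay(-.066,gz=.0555))
E
```

```text
hit False
w 0.02369457734027367 [-0.4767  0.0039  1.3892]
w 0.02388139508077736 30.4833
w 0.02375161439064641 [-0.001  -0.0002 -0.0015]
hit False [0.5595 0.0978 0.0704]
hit True [0.558  0.0977 0.0561] [ 0.1404 -0.2685  4.5691] 0.023548123437862025
True
```

The floor was met at 56.1 mm against 56 expected. Release and check.

```bash
python3 - <<'E'
from h import *
out_bay(-.066)
r.goto(np.array([.45,-.25,.3]),best([.45,-.25,.3],CX)); snap("b1")
t=cv2.imread("pics/top_b1.png");s=cv2.imread("pics/scene_b1.png")
cv2.imwrite("pics/c11.png",np.hstack([cv2.resize(s[140:260,150:310],(400,300)),cv2.resize(t[110:260,90:290],(400,300))])); print(sensors.sense()["t"])
E
```

```text
36.65
```

View pics/c11.png

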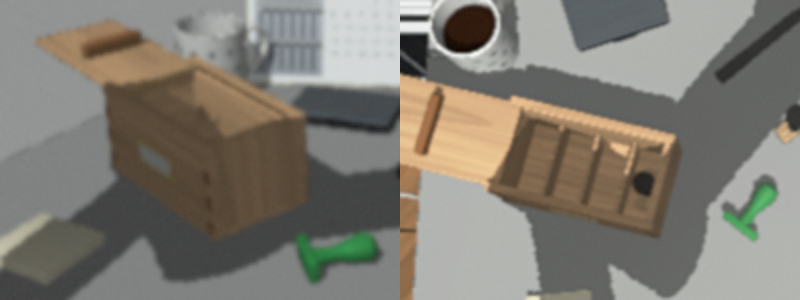

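View pics/top_b1.png

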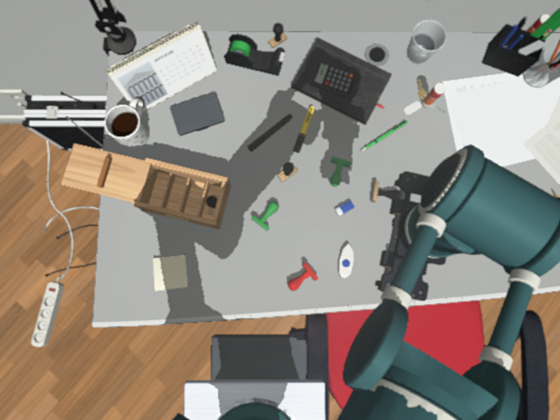

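Bay 1 holds stamp A, with its handle at top (210,201). The upright stamp is still at about (288,171) and stamp B at (375,190). Next is the upright one.

```bash
python3 - <<'E'
from h import *
print(plane("top",(287.3,172.6),.01)); c,s,P=bulb_top("b1",(288,168)); print(c,s,P)
d=plane("top",(268+415/14,155+215/14),.01)-plane("top",(268+200/14,155+375/14),.01);print(np.degrees(np.arctan2(d[1],d[0])),np.linalg.norm(d))
m,cb,sb=near(cv2.imread("pics/scene_b1.png"),"wood",(329,230),14);print(cb,proj("scene",[.632,-.0765,.008]))
print("bay1 handle",bulb_top("b1",(210,201))[0], proj("top",cw(0,-.066,.066)))
E
```

```text
[ 0.6358 -0.0779  0.01  ]
[287.5253 167.7374] [283 162  10  13  99] [ 0.6368 -0.0764  0.055 ]
-52.886455223473945 0.04710604375020721
[328.1066 230.2459] [326.4339 230.6061]
bay1 handle [211.0182 201.1091] [211.5346 200.0056]
```

```bash
python3 - <<'E'
from h import *
print(tri((287.3,172.6),(328.1,230.2)))
grab_up((.6363,-.0772),-53)
if into_bay(-.022,gz=.0555): 
    out_bay(-.022)
    r.goto(np.array([.45,-.05,.35]),best([.45,-.05,.35],CX))
snap("b2");print(sensors.sense()["t"])
t=cv2.imread("pics/top_b2.png");s=cv2.imread("pics/scene_b2.png")
cv2.imwrite("pics/c12.png",np.hstack([cv2.resize(s[140:260,150:310],(400,300)),cv2.resize(t[110:260,90:290],(400,300))]))
lying("b2",(385,191),(418,275))
E
```

```text
(array([ 0.6365, -0.0781,  0.0074]), np.float64(0.00021039154657306706))
hit False
w 0.023621216245343957 [ 0.0388 -0.7169  0.666 ]
w 0.023869776118383687 41.4333
w 0.02435674273904025 [ 0.0003 -0.0007 -0.0003]
hit False [0.5696 0.1406 0.0705]
hit True [0.5685 0.1404 0.0561] [-0.32    0.3612  4.1113] 0.02408337961981073
47.4833
foot (array([ 0.5903, -0.2884,  0.0128]), np.float64(0.0034398772594430986)) handle (array([ 0.5826, -0.3251,  0.0142]), np.float64(0.0015728166887662275)) bulb (array([ 0.5806, -0.3391,  0.0134]), np.float64(0.0004941393570001406)) areas [(np.int32(67), np.int32(155)), (np.int32(126), np.int32(293))]
top-plane foot,handle,bulb [ 0.5913 -0.2901  0.012 ] [ 0.5834 -0.3264  0.012 ] [ 0.5806 -0.339   0.013 ] yaw -102.43818189346857 -102.37635406515112
```

View pics/c12.png

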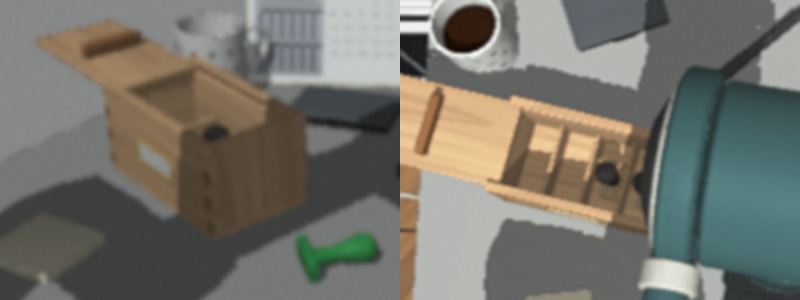

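Bay 2 is filled. Stamp B's foot reading moved 2 mm, so I'll look at it again before picking.

```bash
python3 - <<'E'
import cv2, numpy as np
a=cv2.imread("pics/top0.png")[170:215,355:415];b=cv2.imread("pics/top_b2.png")[170:215,355:415]
cv2.imwrite("pics/c13.png",np.hstack([cv2.resize(x,(400,300),interpolation=cv2.INTER_CUBIC) for x in(a,b)]))
E
```

```text
(no output)
```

View pics/c13.png

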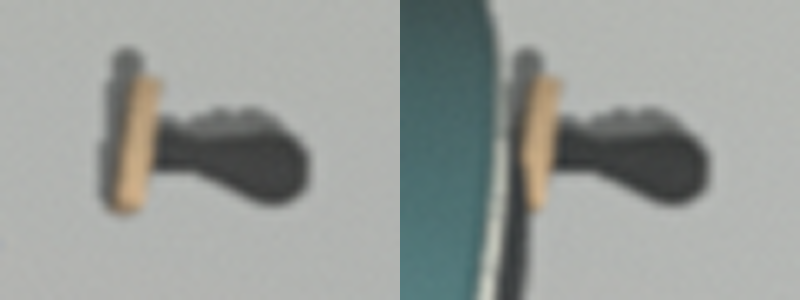

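It hasn't moved; the arm merely clips the foot's edge in that view. I'll use the first measurement.

```bash
python3 - <<'E'
from h import *
pick_lying((.5885,-.2889),-99.2)
if sensors.sense()["grip_width"]>.015:
    R=stand((.45,-.01)); 
    if sensors.sense()["grip_width"]>.015: letgo(R)
snap("sB");print(sensors.sense()["t"])
s=cv2.imread("pics/scene_sB.png");t=cv2.imread("pics/top_sB.png")
cv2.imwrite("pics/c14.png",np.hstack([cv2.resize(s[190:310,180:340],(400,300)),cv2.resize(t[190:310,180:340],(400,300))]))
E
```

```text
hits False False [ 0.0001 -0.     -0.    ]
width 0.023893947842199816 [-0.0489 -0.7172  0.3852]
lifted width 0.023638043693739223 52.5083
w 0.023510797778005556
down True [ 0.4496 -0.0104  0.053 ] [0.9568 0.7428 3.3573] 0.023881248225088303
59.7083
```

View pics/c14.png

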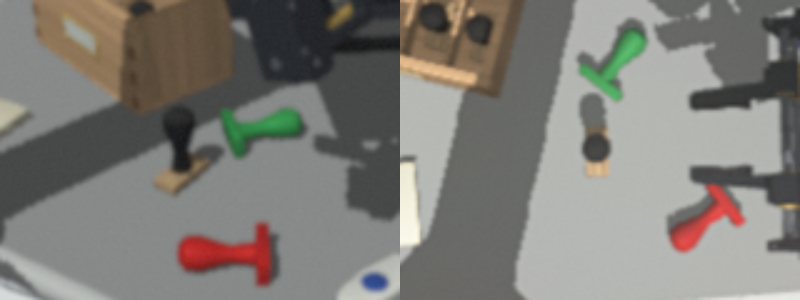

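Stamp B stands at the same spot, top (258,249). It goes to bay 3.

```bash
python3 - <<'E'
from h import *
print(bulb_top("sB",(258,249)))
grab_up((.449,-.0095),0)
if into_bay(.022,gz=.0555):
    out_bay(.022)
    r.goto(np.array([.45,-.25,.3]),best([.45,-.25,.3],CX))
snap("b3");print(sensors.sense()["t"])
t=cv2.imread("pics/top_b3.png");s=cv2.imread("pics/scene_b3.png")
cv2.imwrite("pics/c15.png",np.hstack([cv2.resize(s[140:260,150:310],(400,300)),cv2.resize(t[110:260,90:290],(400,300))]))
for i,y in enumerate((-.066,-.022,.022)):
    for z in(.007,.066):print(i+1,z,proj("top",cw(0,y,z)))
E
```

```text
(array([258. , 248.5]), array([254, 244,   9,  10,  78], dtype=int32), array([ 0.4491, -0.0082,  0.055 ]))
hit False
w 0.023871149807821193 [-0.7798 -0.1281  2.7067]
w 0.02374432039475098 65.35
w 0.02380455850661099 [-0.0008 -0.0007 -0.0009]
hit False [0.5797 0.1835 0.0706]
hit True [0.5784 0.1832 0.0562] [ 0.2852 -0.0471  4.5222] 0.023616656466368485
72.0583
1 0.007 [214.6019 204.1373]
1 0.066 [211.5346 200.0056]
2 0.007 [196.8981 200.01  ]
2 0.066 [192.8054 195.6434]
3 0.007 [179.2342 195.8921]
3 0.066 [174.1211 191.2916]
```

View pics/c15.png

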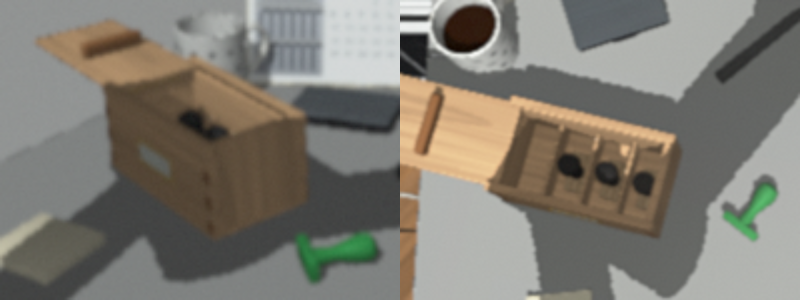

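View pics/top_b3.png

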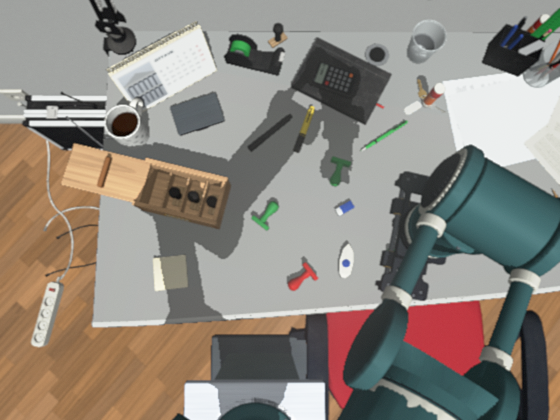

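Three stamps stand in bays 1 to 3; their handles at (211,201), (193,196) and (175,192) match the upright projections. Before closing I'll check the brown thing at top (422,88) and look for any overlooked stamp.

```bash
python3 - <<'E'
import cv2, numpy as np
t=cv2.imread("pics/top0.png");s=cv2.imread("pics/scene0.png")
cv2.imwrite("pics/c16.png",np.hstack([cv2.resize(t[60:135,395:495],(400,300),interpolation=cv2.INTER_CUBIC),cv2.resize(s[180:270,440:560],(400,300),interpolation=cv2.INTER_CUBIC)]))
E
```

```text
(no output)
```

View pics/c16.png

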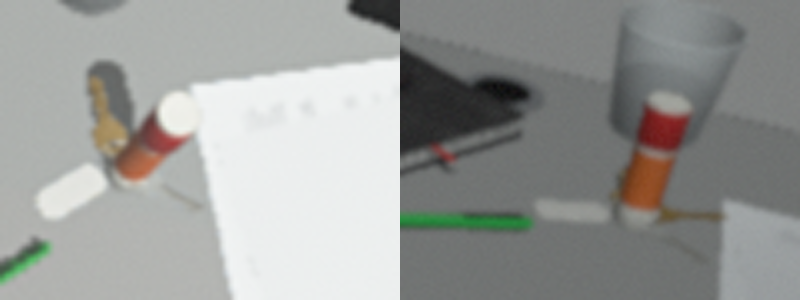

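That is a key by a glue stick, so no stamp was overlooked. Now I'll close the lid.

```bash
python3 - <<'E'
from h import *
p=cw(0,.176,.2);R=best(p,CY);r.goto(p,R);move_gripper(.04)
print(r.move_l(cw(0,.176,.1015),speed=.08,guard=4))
move_gripper(.018)
s=sensors.sense();print(s["grip_width"],s["wrist_force"],wc(s["ee_pos"]))
g=r.move_l(cw(0,.035,.1015),speed=.08,guard=20)
s=sensors.sense();print(g,wc(s["ee_pos"]),s["wrist_force"])
if not g:
    g=r.move_l(cw(0,-.004,.1015),speed=.03,guard=30)
    s=sensors.sense();print(g,wc(s["ee_pos"]),s["wrist_force"],s["t"])
E
```

```text
False
0.0179182552591876 [0.0406 0.0614 0.5988] [-0.     0.176]
False [0.0004 0.0351] [-0.3132 -0.7642  0.0415]
True [-0.0002  0.0049] [0.2619 2.3532 1.2614] 79.475
```

```bash
python3 - <<'E'
from h import *
g=r.move_l(cw(0,-.006,.1015),speed=.02,guard=25)
s=sensors.sense();print(g,wc(s["ee_pos"]),s["wrist_force"],s["t"])
y=wc(s["ee_pos"])[1]
r.move_l(cw(0,y+.002,.1015),speed=.03);r.sleep(.2);print(sensors.sense()["wrist_force"])
r.move_l(cw(0,y+.002,.25),speed=.12)
r.goto(np.array([.45,-.25,.3]),best([.45,-.25,.3],CX)); snap("end")
t=cv2.imread("pics/top_end.png");s=cv2.imread("pics/scene_end.png")
cv2.imwrite("pics/c17.png",np.hstack([cv2.resize(s[140:260,150:310],(400,300)),cv2.resize(t[140:240,110:243],(400,300))]))
print(sensors.sense()["t"],proj("top",cw(-.035,.008,.108)),proj("top",cw(.035,.008,.108)))
a=cv2.imread("pics/top0.png")
d=cv2.absdiff(a,t).max(2);
hs=lambda im:[b[2] for b in blobs(im,"blue") if 330<b[2][0]<360]
print(hs(a),hs(t))
E
```

```text
True [-0.0004  0.0049] [0.3765 1.6455 0.5871] 79.8583
[-0.1646 -0.0668  0.1351]
83.4167 [172.0989 204.5046] [180.4517 173.9044]
[array([346.5889, 206.5333]), array([345.6176, 262.8529])] [array([346.5889, 206.5333]), array([345.6176, 262.8529])]
```

View pics/c17.png

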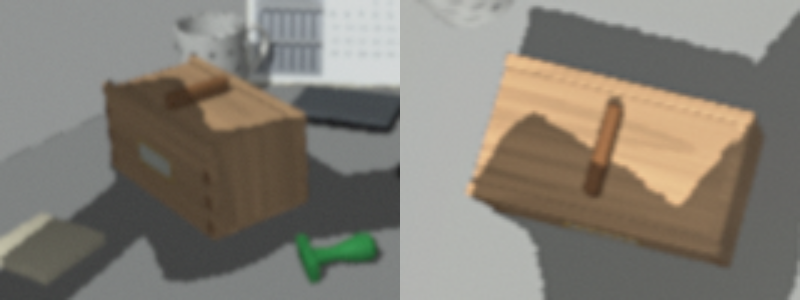

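View pics/top_end.png

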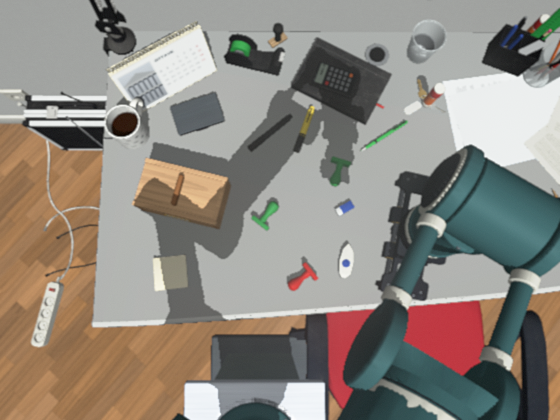

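The lid is flush with the case and its travel works out at 168 mm, the full stroke. The eraser's and correction tape's pixels are unchanged. I'll hand in.

```bash
python3 - <<'E'
from h import *
job.close_job(); print(sensors.sense()["t"])
E
```

```text
the job is handed in; nothing more can be done
the job is handed in; nothing more can be done
```

I handed the job in at about 83 s with three stamps upright in bays 1 to 3 and the lid pushed home. The system gave no verdict.

**What I did:**
- **Lid:** I slid it open until it stopped and, after the stamps were in, pushed it shut past the ridge.
- **Stamps:** I found three. The two lying ones I stood up on the desk and regrasped from above before placing. The third was already upright and went straight in. Bay 4 is empty. I left the stamp by the tape dispenser, and the green and red ones, alone.

**Last checks:**
- **Lid travel:** the two end stops, less the slack in my grip, are 168 mm apart, which is the full stroke. A second push moved it no further, and the last picture shows the lid flush.
- **Stamps upright:** each met the bay floor at the expected height (56.1 to 56.2 mm against 56). The handles showed where upright stamps should be, but I could not see inside once the lid was shut.
- **Other objects:** the eraser and correction tape did not move by a pixel, and the rest looked unmoved by eye.

**Readings that disagreed:**
- My first pick of one case corner was off by about 9 mm in height, so I re-picked it and the fit then closed within 1.4 mm.
- The lid's grip bar measured 76 mm long against 70 given, because its side face was in view.
- One stamp's foot reading shifted 2 mm, because the arm hid its edge, so I used the earlier reading.

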